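Lay the breakfast place

ROBOT

A 6-joint arm with a two-finger parallel gripper is mounted at the origin on the work surface. World frame = base frame: x ahead of the robot, y to its left, z up, the work surface at z = 0. Lengths are in m, angles in rad, forces in N, time in s.
With the tool pointing down it reaches from about 0.35 to 0.925 m from the base axis. Payload 6.4 kg.
Tool frame: the origin (TCP) lies midway between the tips of the shut fingers; the grasp point (between the pads) lies 19 mm behind it; z points along the fingers, y is the line along which they close (so a half turn about z gives the same grasp; the last joint's range is limited). The gripper opens to 94 mm and grips with 3 to 60 N. Pads are 16 mm wide; open, the fingers measure 119 mm over their backs; the gripper's body (75 mm by 177 mm) begins 78 mm behind the grasp point.
Start: joints at [1.133, 0.245, 1.558, -0, 1.339, -0.174], TCP at [0.169, 0.628, 0.205] pointing down, gripper open.
Joint ranges: [-3.13, 3.13], [-1.02, 2.26], [0.13, 2.54], [-0.95, 4.09], [0.21, 2.88], [-2.74, 2.74]. Speed limits (rad/s): [2.57, 2.57, 3.14, 3.14, 3.14, 3.14].

INTERFACE

Orientations are given as [roll, pitch, yaw] about the fixed x, y, z axes, in that order (R = Rz(yaw) Ry(pitch) Rx(roll)).
In Python, from rig import robot gives the robot as it stands.
- The arm moves only by the tool arm_command, never from a script. Its arguments are lists of equal length, an entry for each row: "slide": the shift along the world's x, y, z in units of 30 cm (1.0 is 30 cm), a list of three; "angular": the turn, a rotation vector about the world's x, y, z in units of pi rad (1.0 is pi rad), a list of three; "grip": the closure, from -1 (fully open) to 1 (shut), so that 0 is half open. In form: {"slide": [[x, y, z], ...], "angular": [[ax, ay, az], ...], "grip": [grip, ...]}. A call has 1 to 5 rows; each row is the pose to reach, as a shift and turn from the pose commanded when the call began, turning the shorter way round; what a row does not reach only later rows make up. A row lasts 1/8 s, in which the tool goes at most 62.5 mm and 10.7 degrees, less where a joint would pass 70% of its speed; a pose out of reach is approached as far as the arm can. A call with a number of a shift or a turn outside -1 to 1 is refused whole. A call with a gripper value outside its range is refused whole. The fingers move at their own pace and stop on an object; "force" is the grip in N (left out, the last holds). Time passes only in rows, so rows that repeat a pose let the fingers close. It gives the time, the measured TCP pose, the force, the opening and the grip force at its end, in the units of the state.
- robot.observe(): the state, without advancing time (a new reading comes with each control period).
- robot.get_image(name): name is "side" or "top"; returns (picture, depth): 384x512x3 uint8, red, green, blue; 384x512 float32, m along the optical axis (not along the pixel's ray), 0 where there is no reading.
- robot.camera_params(name): a dict with "fx", "fy", "cx", "cy" (pixels), "dist_coeffs" ([k1, k2, p1, p2, k3] as OpenCV has them; the pictures are not rectified), "R" (3x3) and "t" (3): a world point X has camera coordinates R X + t. Camera axes: x right, y down, z forward; pixel columns grow to the right and rows downward; lengths in m; the calibration is good to about 2 mm. A picture is of the moment at which its call begins. camera_params takes no time and is no camera call.
- robot.finish_job(): hands the job in; it is judged then, once.
The state is a dict: "time_s": time; "qpos": joint angles; "qvel": joint speeds; "joint_efforts": joint torques, N m; "ee_pos": TCP position; "orientation": TCP orientation; "contact_force": force on the tool from outside, world axes, zero at the start; "torque": the same for the moment, N m; "grip_width": finger opening in m; "finger_force": force on a finger pad.
Only numpy, scipy, OpenCV 4.12 (cv2) and the standard library are available. Lean on these libraries where they do the work, as an engineer would, in place of code of your own. Each camera call takes 0.05 s, during which the arm holds its last target. There are 200 camera calls.

TASK

Lay breakfast on the grey place mat, left and right as seen from the robot: first stand the egg cup in the middle of the plate, then set the egg upright in it without dropping it. Stand the tumbler straight behind the plate, in one row with the jam jar and the sugar bowl, and the pepper mill in that row midway between the tumbler and the jam jar. Lay the spoon on the mat just right of the plate, level with the plate's middle and parallel to the mat's short sides, its bowl pointing away from the robot, and leave the plate, the jam jar and the sugar bowl where they are.

Things in the scene. Friction and masses are not known exactly. Their poses are not given: they have to be found in the camera images.
- place_mat: Grey place mat, fixed, 290 (x) by 400 (y) by 3 mm thick, its long side towards the robot. Origin: centre of its underside. Its x axis points away from the robot (behind), its y axis to the left; turned at most 0.15 rad. It lies to the robot's left or right.
- plate: White round plate, 160 mm across, standing loose on the mat 30 mm nearer the robot than the mat's centre (mat x = -30 mm, y = 0). Flat inside to 55 mm radius, that floor 6 mm above its origin (centre of underside); rim 14 mm high. 0.5 kg.
- jam_jar: Amber glass jam jar with steel cap and paper label, 68 mm across, about 90 mm high, loose, 0.4 kg. Origin: centre of underside. Stands on the mat at mat x = +95 mm and mat y = +155 or -155 mm: a back row 125 mm behind the plate's centre. To be left alone.
- sugar_bowl: Round white lidded sugar bowl with a small knob, 80 mm across, 70 mm high, loose, 0.35 kg. Origin: centre of underside. Stands in the same back row at the other end from the jam jar (mat y = -155 or +155 mm). To be left alone.
- board: Wooden serving board, fixed, 290 (x) by 280 (y) by 15 mm thick, on the other side of the robot's centre line from the mat. Origin: centre of underside; x points away from the robot (within 0.12 rad). The egg cup, egg, tumbler and pepper mill stand on it in two rows about 135 mm apart in x, about 100 mm apart in y (shuffled); the spoon lies near its left edge.
- egg_cup: White footed egg cup, 52 mm high, 44 mm across from 36 mm height up to the rim, mouth 36 mm across, foot 40 mm, thin stem. Origin: centre of underside, z up. 0.09 kg. The egg rests in its mouth with the egg's bottom about 43 mm above the cup's underside.
- egg: Brown hard egg, 57 mm high, 44 mm across at its widest, 22 mm above its blunt bottom. Origin: the bottom of its blunt end, z along its length to the pointed end (up). 0.06 kg. At the start it stands upright in a fixed wooden ring 46 mm across and 18 mm high on the board, its widest part about 15 mm above the ring; in the cup its widest part is about 13 mm above the rim.
- tumbler: Empty green glass tumbler, open at the top, 66 mm across the rim, slightly narrower below, 85 mm high, wall 4 mm. Origin: centre of underside, z up. 0.14 to 0.26 kg.
- pepper_mill: Dark wooden pepper mill, turned, 112 mm high: foot 46 mm across, waist 30 mm, head 38 mm across between 77 and 97 mm height (good to grip), small knob on top. Origin: centre of underside, z up. 0.10 to 0.20 kg. Midway between tumbler and jar it has about 20 mm free on either side along the row.
- spoon: Spoon 140 mm long lying flat: black handle 82 mm long, 12 mm wide, 10 mm thick towards its -x, thin steel neck, round steel bowl 36 mm across at its +x end. Origin: middle of its length, at its underside, z up; grip the handle about 20 mm from there towards -x. 0.05 kg.
Mind the look-alikes: they are no part of the job. What is shaped like the egg but blue is not meant.

How it is judged:
On the way, in this order (a step that is already met when the one before it is completed fails the run):
1. the egg cup stands in the middle of the plate (horizontal distance between egg_cup and plate below 0.015 m and z of egg_cup in the frame of plate between 0.001 and 0.011 m and angle between egg_cup's own z axis and vertical below 0.12 rad), for 0.2 s.
2. the egg sits upright in the egg cup on the plate (all of step 1 and horizontal distance between egg and egg_cup below 0.012 m and z of egg in the frame of egg_cup between 0.036 and 0.05 m and angle between egg's own z axis and vertical below 0.4 rad), for 0.2 s.
At the end, for the whole second after the job is handed in: Upright and at rest: cup within 15 mm of plate centre, egg in it; tumbler behind plate (15 mm), in the jar's row (15 mm); mill in that row (15 mm), midway tumbler-jar (18 mm); spoon on mat right of plate, level with it (25 mm), parallel (0.2 rad), bowl away; plate, jar, sugar bowl unmoved (15 mm) (all of step 2 and x of tumbler in the frame of place_mat between 0.08 and 0.11 m and y of tumbler in the frame of place_mat between -0.015 and 0.015 m and z of tumbler in the frame of place_mat between -0.002 and 0.008 m and angle between each of tumbler, pepper_mill's own z axis and vertical below 0.12 rad and x of pepper_mill in the frame of place_mat between 0.08 and 0.11 m and z of pepper_mill in the frame of place_mat between -0.002 and 0.008 m and ((y of jam_jar in the frame of place_mat above 0.1 m and y of pepper_mill in the frame of place_mat between 0.0595 and 0.0955 m) or (y of jam_jar in the frame of place_mat below -0.1 m and y of pepper_mill in the frame of place_mat between -0.0955 and -0.0595 m)) and x of spoon in the frame of place_mat between -0.055 and -0.005 m and y of spoon in the frame of place_mat between -0.185 and -0.098 m and z of spoon in the frame of place_mat between -0.002 and 0.01 m and angle between the x axis of spoon and the x axis of place_mat, either way round below 0.2 rad and x of jam_jar in the frame of spoon above 0 m and linear speed of each of egg_cup, egg, tumbler, pepper_mill, spoon below 0.02 m/s and distance of each of plate, jam_jar, sugar_bowl from where it was at the start of the episode below 0.015 m); the robot touches nothing.
It fails at once if the plate is pushed out of its place (15 mm) (distance of plate from where it was at the start of the episode above 0.015 m).
It fails at once if the jam jar is pushed out of its place (15 mm) (distance of jam_jar from where it was at the start of the episode above 0.015 m).
It fails at once if the sugar bowl is pushed out of its place (15 mm) (distance of sugar_bowl from where it was at the start of the episode above 0.015 m).
It fails at once if the egg is dropped (falls faster than 0.6 m/s out of the fingers) (linear speed of egg above 0.6 m/s and contact force between egg and the fingers below 0.01 N).
It also fails if it takes over 141 s, if anything falls off the work surface, if the arm or the gripper's body presses on something with over 40 N, if the wrist force passes 120 N, or if a joint passes its speed limit or range.

## Working session

There is one attempt and no reset: what is moved stays moved. The work goes in short steps, Python scripts to look and compute and a tool call to move; the robot and the scene stay as the last step left them, time stands still between calls to the robot, and variables do not carry over. Pictures are saved under pics/ and viewed, at most 14 in all, crops included, and the job is handed in when it is done.

Besides the shell and the picture viewer there is one more tool, called after "Emit:" in YAML: its name, and indented under it one key for each argument. arm_command: Moves the arm, as the interface text tells. Its arguments: {"type":"object","properties":{"slide":{"type":"array"},"angular":{"type":"array"},"grip":{"type":"array"},"force":{"type":"number"}},"required":["slide","angular","grip"]}

```bash
mkdir -p pics && ls && cat > h.py <<'E'
import numpy as np,cv2
from rig import robot
def cam(n):
    p=robot.camera_params(n);K=np.array([[p["fx"],0,p["cx"]],[0,p["fy"],p["cy"]],[0,0,1.]])
    return K,np.array(p["dist_coeffs"],float),np.array(p["R"],float),np.array(p["t"],float)
def ray(n,uv,z):
    K,d,R,t=cam(n);u=cv2.undistortPoints(np.array(uv,float).reshape(-1,1,2),K,d).reshape(-1,2)
    D=np.c_[u,np.ones(len(u))]@R;o=-R.T@t
    return o+D*((z-o[2])/D[:,2])[:,None]
def cloud(n,dep):
    K,d,R,t=cam(n);h,w=dep.shape;v,u=np.mgrid[:h,:w]
    q=cv2.undistortPoints(np.stack([u,v],-1).reshape(-1,1,2).astype(float),K,d).reshape(-1,2)
    z=dep.reshape(-1);P=(np.c_[q*z[:,None],z]-t)@R
    P[z==0]=np.nan
    return P.reshape(h,w,3)
E
python3 - <<'E'
from h import *
for n in("top","side"):
    im,d=robot.get_image(n);cv2.imwrite(f"pics/{n}0.png",im[:,:,::-1]);np.savez(f"{n}0.npz",im=im,d=d)
    K,dd,R,t=cam(n);print(n,K[0,0],dd,-R.T@t,R[2])
print({k:np.round(v,3) for k,v in robot.observe().items()})
E
```

```text
pics
top 481.6803747618211 [-0.20210009  0.          0.          0.          0.        ] [0.362249   0.01252899 1.2237943 ] [ 0.19391888 -0.00615561 -0.98099825]
side 348.0295858620817 [-0.07619722  0.          0.          0.          0.        ] [ 0.16365538 -0.49632905  0.693995  ] [ 0.45894815  0.52763069 -0.71482337]
{'time_s': np.float64(0.1), 'qpos': array([ 1.133,  0.246,  1.559, -0.   ,  1.339, -0.174]), 'qvel': array([-0.001, -0.002, -0.002, -0.001,  0.001, -0.001]), 'joint_efforts': array([ 0.0000e+00, -4.1692e+01, -3.1553e+01,  6.9000e-02,  3.1000e-02,
       -0.0000e+00]), 'ee_pos': array([0.169, 0.627, 0.204]), 'orientation': array([-3.14 , -0.   ,  2.878]), 'contact_force': array([-0.337, -0.406,  0.104]), 'torque': array([-0.015, -0.076,  0.036]), 'finger_force': np.float64(0.0), 'grip_width': np.float64(0.094)}
```

View pics/top0.png

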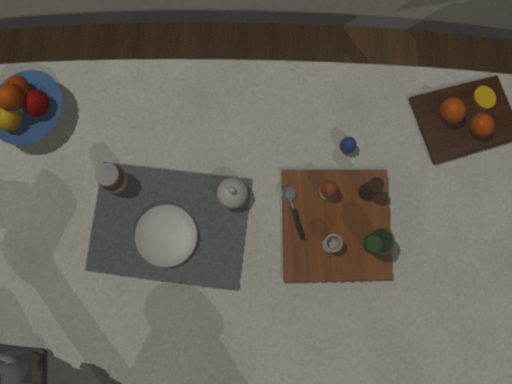

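View pics/side0.png

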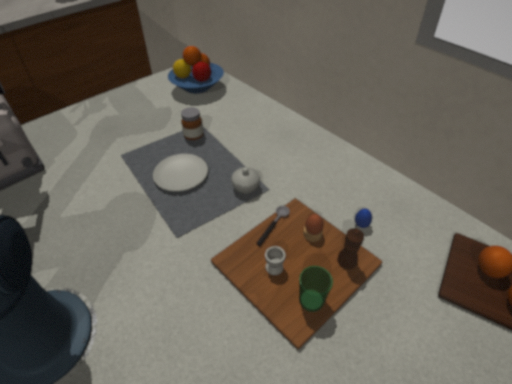

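```bash
python3 - <<'E'
from h import *
f=np.load("top0.npz");im,d=f["im"],f["d"];P=cloud("top",d)
hsv=cv2.cvtColor(im,cv2.COLOR_RGB2HSV)
print("table z",np.nanmedian(P[300:350,300:450,2]),"board z",np.nanmedian(P[255:275,300:360,2]),"mat z",np.nanmedian(P[260:270,200:230,2]),"plate",np.nanmedian(P[225:245,155:175,2]))
for nm,(u,v) in dict(mat=(215,270),board=(310,270)).items():
    # region grow by colour
    ref=np.median(im[v-4:v+4,u-6:u+6].reshape(-1,3).astype(float),0)
    bgr=im.astype(float); 
    m=((hsv[...,2]<110)&(hsv[...,1]<60)) if nm=="mat" else ((hsv[...,1]>80)&(hsv[...,0]<20))
    print(nm,ref,hsv[v,u])
# objects via height above surface, connected comps
z0=np.where(P[...,1]<-0.02,0.015,0.003)
m=((P[...,2]-z0>0.02)).astype(np.uint8);m[:, :75]=0;m[:150]=0;m[290:]=0;m[:,400:]=0
n,l,s,c=cv2.connectedComponentsWithStats(m)
for i in range(1,n):
    if s[i,4]<15:continue
    q=P[l==i];zt=np.nanpercentile(q[:,2],97);tp=q[q[:,2]>zt-0.015]
    print(s[i],np.round(c[i]),"ztop",round(zt,3),"mean top",tp.mean(0).round(3),"bbox",tp.min(0).round(3)[:2],tp.max(0).round(3)[:2])
a=cv2.resize(im[150:300,270:410,::-1],None,fx=4,fy=4,interpolation=cv2.INTER_CUBIC);a=cv2.convertScaleAbs(a,alpha=1.8)
cv2.imwrite("pics/board.png",a)
E
```

```text
table z 0.0005699954144254293 board z 0.015326720453280544 mat z 0.0037138715587358437 plate 0.009463256755592194
mat [80. 81. 80.] [75  6 83]
board [95. 68. 47.] [ 13 128  96]
[ 96 163  31  30 705] [111. 177.] ztop 0.094 mean top [0.626 0.359 0.091] bbox [0.598 0.33 ] [0.655 0.388]
[216 177  32  32 782] [232. 192.] ztop 0.071 mean top [0.596 0.053 0.061] bbox [0.572 0.029] [0.62  0.076]
[361 177  23  22 332] [372. 187.] ztop 0.129 mean top [ 0.608 -0.293  0.12 ] bbox [ 0.592 -0.312] [ 0.626 -0.277]
[320 180  18  18 250] [329. 189.] ztop 0.084 mean top [ 0.606 -0.189  0.077] bbox [ 0.589 -0.207] [ 0.624 -0.172]
[365 228  30  27 444] [381. 241.] ztop 0.102 mean top [ 0.475 -0.31   0.098] bbox [ 0.442 -0.34 ] [ 0.505 -0.274]
[324 234  18  18 251] [333. 243.] ztop 0.069 mean top [ 0.472 -0.198  0.065] bbox [ 0.451 -0.216] [ 0.493 -0.176]
```

View pics/board.png

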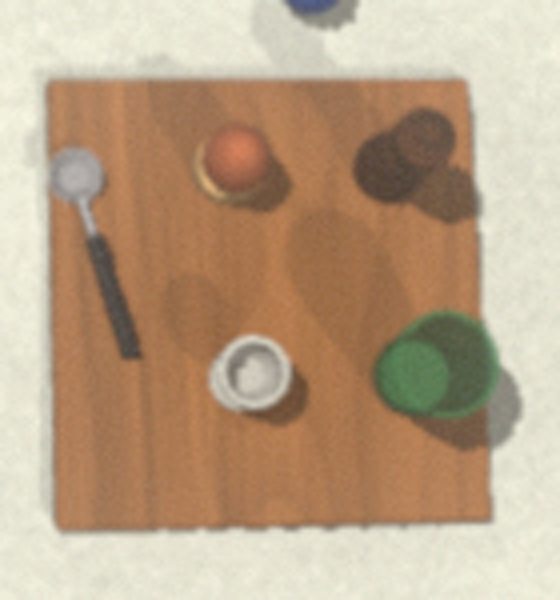

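The board crop shows the spoon top left (bowl away, handle black), the egg top middle at about (238,155), the mill top right, the cup at (255,370) and the tumbler at (440,365). In the full top picture the mat is on the left, with the jar at (111,177) and the sugar bowl at (232,192). The blue egg is behind the board.

```bash
cat >> h.py <<'E'
def circ(xy):
    A=np.c_[xy,np.ones(len(xy))];s=np.linalg.lstsq(A,(xy**2).sum(1),rcond=None)[0]
    return s[:2]/2,np.sqrt(s[2]+(s[:2]**2).sum()/4)
def big(m):
    m=m.astype(np.uint8);c=max(cv2.findContours(m,cv2.RETR_EXTERNAL,cv2.CHAIN_APPROX_NONE)[0],key=cv2.contourArea)
    return c.reshape(-1,2)
E
python3 - <<'E'
from h import *
f=np.load("top0.npz");im,d=f["im"],f["d"];P=cloud("top",d)
hsv=cv2.cvtColor(im,cv2.COLOR_RGB2HSV);H,S,V=[hsv[...,i].astype(int) for i in range(3)]
# circles: top level points contour
def fit(nm,box,lo,hi,z):
    x0,y0,x1,y1=box;m=np.zeros(d.shape,bool);m[y0:y1,x0:x1]=True
    m&=(P[...,2]>lo)&(P[...,2]<hi);c,r=circ(ray("top",big(m),z)[:,:2]);print(nm,c.round(4),r.round(4))
fit("jar",(85,155,135,200),.08,.1,.09)
fit("sugar",(210,170,255,215),.03,.1,.05)
fit("plate",(125,195,205,275),.007,.03,.014)
fit("egg",(310,170,345,205),.05,.1,.05)
fit("cup",(315,225,350,260),.05,.1,.067)
fit("mill",(355,165,395,215),.1,.14,.10)
G=(H>50)&(H<95)&(S>70);G[:220]=0;G[265:]=0;G[:,:355]=0;G[:,405:]=0
ys,xs=np.nonzero(G);print("green bbox",xs.min(),xs.max(),ys.min(),ys.max())
fit("tumbler",(355,220,405,265),.09,.12,.1)
# mat
m=(np.abs(P[...,2]-.003)<.03)&(S<40)&(V<112);m[:,:75]=0;m[:155]=0;m[300:]=0;m[:,265:]=0
m=cv2.morphologyEx(m.astype(np.uint8),cv2.MORPH_OPEN,np.ones((5,5)))
hull=cv2.convexHull(big(m));w=ray("top",hull.reshape(-1,2),.003)[:,:2].astype(np.float32)
print("mat",cv2.minAreaRect(w))
# spoon handle
m=(V<62);m[:200]=0;m[250:]=0;m[:,:285]=0;m[:,312:]=0
q=np.argwhere(m)[:,::-1];w=ray("top",q,.024)[:,:2];e=np.linalg.svd(w-w.mean(0),full_matrices=False)[2][0]
print("handle",w.mean(0),e,"len",np.ptp((w-w.mean(0))@e),len(q))
m=(S<60)&(V>60)&(V<200);m[:182]=0;m[202:]=0;m[:,:283]=0;m[:,300:]=0
q=np.argwhere(m)[:,::-1];print("bowl",ray("top",q.mean(0),.02),len(q))
E
```

```text
jar [0.6266 0.3593] 0.0291
sugar [0.5952 0.0525] 0.0384
plate [0.4878 0.2187] 0.0794
egg [ 0.6083 -0.1911] 0.0211
cup [ 0.4717 -0.1959] 0.0208
mill [ 0.6108 -0.2971] 0.0184
green bbox 365 391 235 253
tumbler [ 0.4743 -0.3064] 0.0317
mat ((0.5168325901031494, 0.2102092206478119), (0.4122517704963684, 0.2959403693675995), 83.93712615966797)
handle [ 0.52100007 -0.11568153] [-0.95311753 -0.30260037] len 0.08058676660433373 149
bowl [[ 0.59970159 -0.09221062  0.02      ]] 153
```

Emit:
arm_command:
  slide:
    - [0.35, -0.92, 0]
    - [0.35, -0.92, 0]
    - [0.35, -0.92, 0]
    - [0.35, -0.92, 0]
    - [0.35, -0.92, 0]
  angular:
    - [0, 0, -0.25]
    - [0, 0, -0.25]
    - [0, 0, -0.25]
    - [0, 0, -0.25]
    - [0, 0, -0.25]
  grip: [-1, -1, -1, -1, -1]

```text
time_s: 0.72
ee_pos: [0.2747, 0.3493, 0.205]
orientation: [-3.141, 0.0, 2.09]
contact_force: [0.2, 0.9, -0.0]
grip_width: 0.0942
finger_force: 0.0
```

Emit:
arm_command:
  slide:
    - [0.33, -0.91, 0]
    - [0.33, -0.91, 0]
    - [0.33, -0.91, 0]
    - [0.33, -0.91, 0]
    - [0.33, -0.91, 0]
  angular:
    - [0, 0, -0.199]
    - [0, 0, -0.199]
    - [0, 0, -0.199]
    - [0, 0, -0.199]
    - [0, 0, -0.199]
  grip: [-1, -1, -1, -1, -1]

```text
time_s: 1.35
ee_pos: [0.3737, 0.0762, 0.2054]
orientation: [3.141, 0.0, 1.464]
contact_force: [0.2, 0.7, -0.2]
grip_width: 0.0941
finger_force: 0.0
```

Emit:
arm_command:
  slide:
    - [0.33, -0.91, -0.2]
    - [0.33, -0.91, -0.2]
    - [0.33, -0.91, -0.2]
    - [0.33, -0.91, -0.2]
    - [0.33, -0.91, -0.2]
  angular:
    - [0, 0, 0]
    - [0, 0, 0]
    - [0, 0, 0]
    - [0, 0, 0]
    - [0, 0, 0]
  grip: [-1, -1, -1, -1, -1]

```text
time_s: 1.98
ee_pos: [0.4725, -0.1967, 0.1444]
orientation: [-3.141, -0.001, 1.466]
contact_force: [-0.1, 0.5, -0.5]
grip_width: 0.0939
finger_force: 0.0
```

Emit:
arm_command:
  slide:
    - [0, 0.003, -0.2]
    - [0, 0.003, -0.3]
    - [0, 0.003, -0.347]
    - [0, 0.003, -0.347]
    - [0, 0.003, -0.347]
  angular:
    - [0, 0, 0]
    - [0, 0, 0]
    - [0, 0, 0]
    - [0, 0, 0]
    - [0, 0, 0]
  grip: [-1, -1, -1, -1, -0.3]
  force: 15

```text
time_s: 2.6
ee_pos: [0.4736, -0.1942, 0.0429]
orientation: [3.139, 0.001, 1.468]
contact_force: [0.5, 0.6, -0.2]
grip_width: 0.0873
finger_force: 0.0
```

Emit:
arm_command:
  slide:
    - [0, 0, 0]
    - [0, 0, 0]
    - [0, 0, 0]
    - [0, 0, 0]
    - [0, 0, 0]
  angular:
    - [0, 0, 0]
    - [0, 0, 0]
    - [0, 0, 0]
    - [0, 0, 0]
    - [0, 0, 0]
  grip: [0.1, 0.5, 1, 1, 1]

```text
time_s: 3.22
ee_pos: [0.4727, -0.1936, 0.0414]
orientation: [3.141, 0.0, 1.467]
contact_force: [0.5, 0.5, 0.8]
grip_width: 0.0429
finger_force: 15.0
```

Emit:
arm_command:
  slide:
    - [0, 0, 0.1]
    - [0, 0, 0.25]
    - [0.02, 0.15, 0.35]
    - [0.02, 0.35, 0.35]
    - [0.02, 0.5, 0.35]
  angular:
    - [0, 0, 0]
    - [0, 0, 0]
    - [0, 0, 0]
    - [0, 0, 0]
    - [0, 0, 0]
  grip: [1, 1, 1, 1, 1]

```text
time_s: 3.85
ee_pos: [0.4782, -0.0418, 0.1466]
orientation: [3.141, -0.0, 1.467]
contact_force: [0.6, -1.0, -1.1]
grip_width: 0.0429
finger_force: 15.0
```

Emit:
arm_command:
  slide:
    - [0.01, 0.2, 0]
    - [0.02, 0.4, 0]
    - [0.03, 0.6, 0]
    - [0.03, 0.75, 0]
    - [0.03, 0.88, 0]
  angular:
    - [0, 0, 0]
    - [0, 0, 0]
    - [0, 0, 0]
    - [0, 0, 0]
    - [0, 0, 0]
  grip: [1, 1, 1, 1, 1]

```text
time_s: 4.47
ee_pos: [0.4869, 0.2222, 0.146]
orientation: [-3.141, 0.0, 1.468]
contact_force: [-0.3, 0.5, -0.6]
grip_width: 0.0429
finger_force: 15.0
```

Emit:
arm_command:
  slide:
    - [0, 0, -0.15]
    - [0, 0, -0.28]
    - [0, 0, -0.34]
    - [0, 0, -0.36]
    - [0, 0, -0.367]
  angular:
    - [0, 0, 0]
    - [0, 0, 0]
    - [0, 0, 0]
    - [0, 0, 0]
    - [0, 0, 0]
  grip: [1, 1, 1, 1, 1]

```text
time_s: 5.1
ee_pos: [0.4884, 0.2205, 0.0372]
orientation: [3.14, -0.001, 1.467]
contact_force: [-0.2, 0.6, -0.7]
grip_width: 0.0432
finger_force: 15.0
```

Emit:
arm_command:
  slide:
    - [0, 0, 0]
    - [0, 0, 0]
    - [0, 0, 0]
    - [0, 0, 0]
    - [0, 0, 0.1]
  angular:
    - [0, 0, 0]
    - [0, 0, 0]
    - [0, 0, 0]
    - [0, 0, 0]
    - [0, 0, 0]
  grip: [1, -0.2, -0.5, -0.5, -0.5]

```text
time_s: 5.72
ee_pos: [0.4854, 0.2199, 0.0645]
orientation: [-3.136, 0.002, 1.467]
contact_force: [0.3, -0.5, 0.9]
grip_width: 0.0704
finger_force: 0.0
```

Emit:
arm_command:
  slide:
    - [0, 0, 0.2]
    - [0, -0.1, 0.4]
    - [0.15, -0.3, 0.4]
    - [0.25, -0.5, 0.4]
    - [0.3, -0.65, 0.4]
  angular:
    - [0, 0, 0]
    - [0, 0, 0]
    - [0, 0, 0]
    - [0, 0, 0]
    - [0, 0, 0]
  grip: [-0.5, -0.5, -0.8, -1, -1]

```text
time_s: 6.35
ee_pos: [0.5772, 0.0269, 0.1868]
orientation: [3.14, -0.0, 1.468]
contact_force: [0.4, 0.6, 0.1]
grip_width: 0.0936
finger_force: 0.0
```

Now above the egg at (0.608, −0.190); I'll check the cup on the way.

Emit:
arm_command:
  slide:
    - [0.1, -0.2, 0]
    - [0.1, -0.4, 0]
    - [0.1, -0.6, -0.1]
    - [0.1, -0.72, -0.15]
    - [0.1, -0.723, -0.15]
  angular:
    - [0, 0, 0]
    - [0, 0, 0]
    - [0, 0, 0]
    - [0, 0, 0]
    - [0, 0, 0]
  grip: [-1, -1, -1, -1, -1]

```text
time_s: 6.98
ee_pos: [0.6049, -0.1904, 0.1393]
orientation: [-3.138, -0.001, 1.463]
contact_force: [-0.4, -0.0, -0.5]
grip_width: 0.0938
finger_force: 0.0
```

```bash
python3 - <<'E'
from h import *
im,d=robot.get_image("top");P=cloud("top",d);cv2.imwrite("pics/top1.png",im[:,:,::-1])
def fit(nm,box,lo,hi,z):
    x0,y0,x1,y1=box;m=np.zeros(d.shape,bool);m[y0:y1,x0:x1]=True
    m&=(P[...,2]>lo)&(P[...,2]<hi);c,r=circ(ray("top",big(m),z)[:,:2]);print(nm,c.round(4),r.round(4),P[m][:,2].max().round(3))
fit("cup",(145,215,190,260),.045,.1,.061)
fit("plate",(125,195,205,275),.007,.09,.014)
print(robot.observe()["ee_pos"])
s,ds=robot.get_image("side")
cv2.imwrite("pics/s1.png",cv2.resize(s[110:280,100:400,::-1],None,fx=2.6,fy=2.6,interpolation=cv2.INTER_CUBIC))
Q=cloud("side",ds);h=cv2.cvtColor(s,cv2.COLOR_RGB2HSV)
q=Q[(Q[...,2]>.04)&(Q[...,2]<.09)&(abs(Q[...,0]-.608)<.025)&(abs(Q[...,1]+.19)<.025)];print("egg side",len(q),np.nanmin(q,0) if len(q) else 0,np.nanmax(q,0) if len(q) else 0)
E
```

```text
cup [0.4872 0.2162] 0.0212 0.066
plate [0.4888 0.2187] 0.0791 0.066
[ 0.60567531 -0.18905467  0.14047105]
egg side 301 [ 0.58467443 -0.21396518  0.04030031] [ 0.62106909 -0.17420156  0.0833929 ]
```

View pics/s1.png

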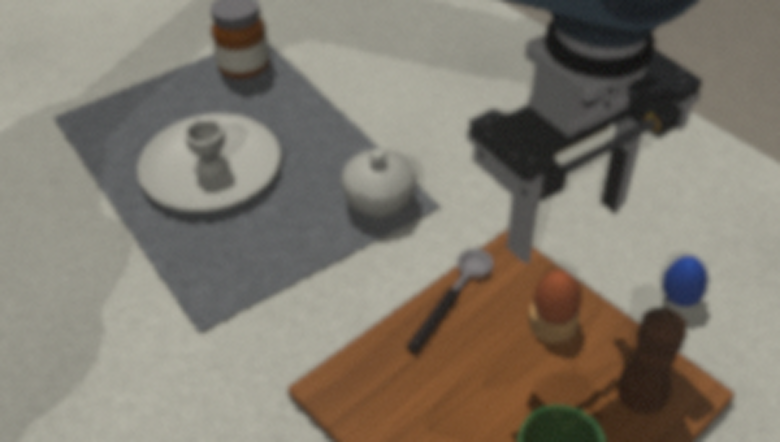

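The picture shows the cup standing upright on the plate, around (207,150), and the open gripper above and in line with the egg at (558,295). The cup is 3 mm from the plate's centre.

Emit:
arm_command:
  slide:
    - [0.007, 0, -0.15]
    - [0.007, 0, -0.28]
    - [0.007, 0, -0.343]
    - [0.007, 0, -0.343]
    - [0.007, 0, -0.343]
  angular:
    - [0, 0, 0]
    - [0, 0, 0]
    - [0, 0, 0]
    - [0, 0, 0]
    - [0, 0, 0]
  grip: [-1, -1, -1, -1, -0.3]
  force: 10

```text
time_s: 7.7
ee_pos: [0.6098, -0.1885, 0.0405]
orientation: [3.138, 0.001, 1.468]
contact_force: [-0.3, 0.5, 0.1]
grip_width: 0.0874
finger_force: 0.0
```

Emit:
arm_command:
  slide:
    - [0, 0, 0]
    - [0, 0, 0]
    - [0, 0, 0]
    - [0, 0, 0]
    - [0, 0, 0]
  angular:
    - [0, 0, 0]
    - [0, 0, 0]
    - [0, 0, 0]
    - [0, 0, 0]
    - [0, 0, 0]
  grip: [0, 0.1, 0.3, 1, 1]

```text
time_s: 8.32
ee_pos: [0.6079, -0.1883, 0.0383]
orientation: [-3.14, -0.0, 1.467]
contact_force: [-1.9, 1.0, 1.2]
grip_width: 0.0435
finger_force: 10.0
```

Emit:
arm_command:
  slide:
    - [0, 0, 0.05]
    - [0, 0, 0.15]
    - [0, 0, 0.3]
    - [-0.03, 0.1, 0.4]
    - [-0.08, 0.25, 0.4]
  angular:
    - [0, 0, 0]
    - [0, 0, 0]
    - [0, 0, 0]
    - [0, 0, 0]
    - [0, 0, 0]
  grip: [1, 1, 1, 1, 1]

```text
time_s: 8.95
ee_pos: [0.5867, -0.1141, 0.1632]
orientation: [3.133, 0.002, 1.465]
contact_force: [-0.8, 0.3, -1.3]
grip_width: 0.0433
finger_force: 10.0
```

Emit:
arm_command:
  slide:
    - [-0.05, 0.17, 0]
    - [-0.12, 0.35, 0]
    - [-0.2, 0.55, 0]
    - [-0.25, 0.75, 0]
    - [-0.28, 0.9, 0]
  angular:
    - [0, 0, 0]
    - [0, 0, 0]
    - [0, 0, 0]
    - [0, 0, 0]
    - [0, 0, 0]
  grip: [1, 1, 1, 1, 1]

```text
time_s: 9.57
ee_pos: [0.4997, 0.1589, 0.1596]
orientation: [3.14, -0.001, 1.468]
contact_force: [0.4, -0.1, -1.7]
grip_width: 0.0435
finger_force: 10.0
```

Emit:
arm_command:
  slide:
    - [-0.03, 0.12, 0]
    - [-0.04, 0.2, 0]
    - [-0.04, 0.2, 0]
    - [-0.04, 0.2, 0]
  angular:
    - [0, 0, 0]
    - [0, 0, 0]
    - [0, 0, 0]
    - [0, 0, 0]
  grip: [1, 1, 1, 1]

```text
time_s: 10.07
ee_pos: [0.4887, 0.2162, 0.1588]
orientation: [3.141, 0.0, 1.467]
contact_force: [-0.2, -0.0, -1.3]
grip_width: 0.0432
finger_force: 10.0
```

```bash
python3 - <<'E'
from h import *
s,ds=robot.get_image("side")
cv2.imwrite("pics/s2.png",cv2.resize(s[60:210,100:300,::-1],None,fx=4,fy=4,interpolation=cv2.INTER_CUBIC))
print(robot.observe()["ee_pos"])
h=cv2.cvtColor(s,cv2.COLOR_RGB2HSV)
Q=cloud("side",ds);m=(h[...,0]<18)&(h[...,1]>110)&(Q[...,2]>.1)&(abs(Q[...,0]-.487)<.06)&(abs(Q[...,1]-.218)<.06)
q=Q[m];print("egg",len(q),q.mean(0),np.ptp(q,axis=0),q[:,2].max(),q[:,2].min())
E
```

```text
[0.48870919 0.21592582 0.15869244]
egg 243 [0.48198747 0.19868468 0.19199929] [0.07018321 0.03790754 0.19329282] 0.353408469427048 0.16011564860302877
```

View pics/s2.png

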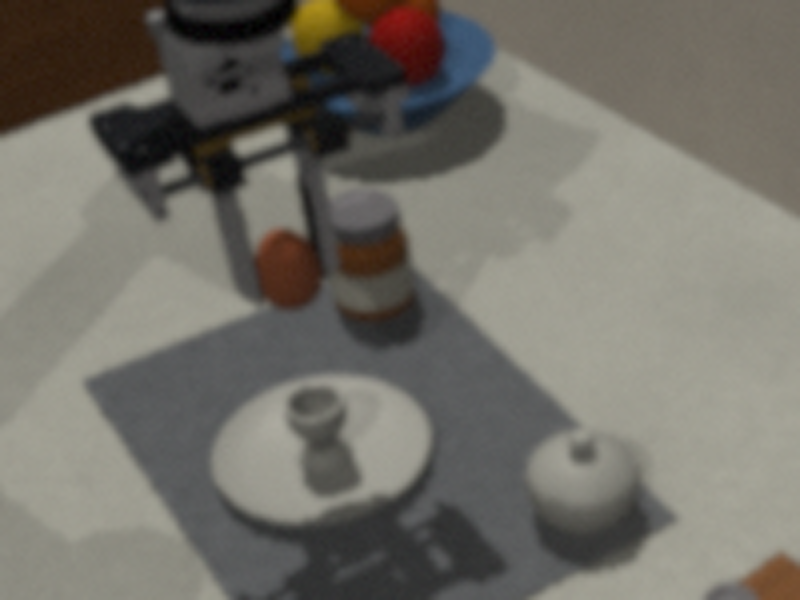

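The egg is held upright between the fingers, around crop (288,268), and the cup on the plate has its rim centred near (316,405). I'll compare both by rays.

```bash
python3 - <<'E'
from h import *
print(ray("side",[[171.8,126.8]],.174),ray("side",[[179,161.4]],.061))
E
```

```text
[[0.48881731 0.21072432 0.174     ]] [[0.48611091 0.2056845  0.061     ]]
```

```bash
python3 - <<'E'
from h import *
K,d,R,t=cam("side")
X=np.array([[.487,.2162,.061],[.4882,.2187,.014],[.4887,.216,.174],[.6266,.3593,.093]])
p=cv2.projectPoints(X,cv2.Rodrigues(R)[0],t,K,d)[0].reshape(-1,2);print("pred crop px",((p-[100,60])*4).round(0).tolist())
s,ds=robot.get_image("side");Q=cloud("side",ds);h=cv2.cvtColor(s,cv2.COLOR_RGB2HSV)
m=(h[...,0]<15)&(h[...,1]>110);m[:115]=0;m[138:]=0;m[:,:160]=0;m[:,182:]=0
c=big(m);print("egg blob",(np.array([c.min(0),c.max(0)])-[100,60])*4, cv2.minEnclosingCircle(c))
w=(Q[...,2]>.048)&(abs(Q[...,0]-.487)<.04)&(Q[...,2]<.08)&(abs(Q[...,1]-.216)<.04)
q=Q[w];print("cup pts",len(q),q.min(0),q.max(0));ys,xs=np.nonzero(w);print((xs.min()-100)*4,(xs.max()-99)*4,(ys.min()-60)*4,(ys.max()-59)*4)
E
```

```text
pred crop px [[309.0, 398.0], [319.0, 445.0], [283.0, 264.0], [356.0, 203.0]]
egg blob [[256 232]
 [316 304]] ((171.19387817382812, 126.73469543457031), 9.300406455993652)
cup pts 116 [0.46612493 0.19000136 0.04807936] [0.50877467 0.23585297 0.06194484]
284 348 384 436
```

Emit:
arm_command:
  slide:
    - [-0.005, -0.005, -0.1]
    - [-0.005, -0.005, -0.2]
    - [-0.005, -0.005, -0.27]
    - [-0.005, -0.005, -0.3]
    - [-0.005, -0.005, -0.308]
  angular:
    - [0, 0, 0]
    - [0, 0, 0]
    - [0, 0, 0]
    - [0, 0, 0]
    - [0, 0, 0]
  grip: [1, 1, 1, 1, 1]

```text
time_s: 10.8
ee_pos: [0.4875, 0.2149, 0.0663]
orientation: [3.141, -0.0, 1.466]
contact_force: [0.2, -0.8, 0.6]
grip_width: 0.0434
finger_force: 10.0
```

Emit:
arm_command:
  slide:
    - [0, 0, -0.002]
    - [0, 0, -0.004]
  angular:
    - [0, 0, 0]
    - [0, 0, 0]
  grip: [1, 1]

```text
time_s: 11.05
ee_pos: [0.4877, 0.2154, 0.0658]
orientation: [3.14, -0.001, 1.467]
contact_force: [-0.0, 0.1, 3.5]
grip_width: 0.0436
finger_force: 10.0
```

Emit:
arm_command:
  slide:
    - [0, 0, 0]
    - [0, 0, 0]
    - [0, 0, 0]
    - [0, 0, 0]
    - [0, 0, 0]
  angular:
    - [0, 0, 0]
    - [0, 0, 0]
    - [0, 0, 0]
    - [0, 0, 0]
    - [0, 0, 0]
  grip: [0.05, -0.02, -0.1, -0.25, -0.4]

```text
time_s: 11.68
ee_pos: [0.4867, 0.2152, 0.0647]
orientation: [-3.141, 0.0, 1.467]
contact_force: [0.4, -0.3, 0.4]
grip_width: 0.064
finger_force: 0.0
```

Emit:
arm_command:
  slide:
    - [0, 0, 0]
    - [0, 0, 0.1]
    - [0, 0, 0.3]
    - [0, -0.1, 0.45]
    - [0, -0.3, 0.45]
  angular:
    - [0, 0, 0]
    - [0, 0, 0]
    - [0, 0, 0]
    - [0, 0, 0]
    - [0, 0, 0]
  grip: [-0.4, -0.4, -0.4, -0.7, -1]

```text
time_s: 12.3
ee_pos: [0.4896, 0.1254, 0.2047]
orientation: [3.132, -0.001, 1.471]
contact_force: [0.8, -0.3, -0.7]
grip_width: 0.0822
finger_force: 0.0
```

```bash
python3 - <<'E'
from h import *
s,ds=robot.get_image("side")
cv2.imwrite("pics/s3.png",cv2.resize(s[60:260,100:300,::-1],None,fx=3,fy=3,interpolation=cv2.INTER_CUBIC))
im,d=robot.get_image("top");P=cloud("top",d)
q=P[(abs(P[...,0]-.4875)<.04)&(abs(P[...,1]-.215)<.04)&(P[...,2]>.065)];print(len(q),np.median(q,0),q.max(0),q.min(0))
E
```

```text
215 [0.47918496 0.20423231 0.10780415] [0.52566419 0.23076012 0.53624785] [0.44759146 0.17501492 0.07420609]
```

View pics/s3.png

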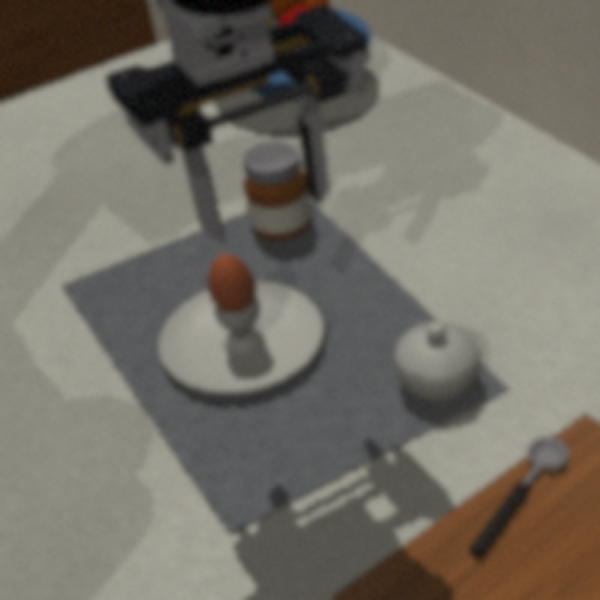

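The egg stands upright in the cup (crop (232,285)). Next is the tumbler.

Emit:
arm_command:
  slide:
    - [-0.01, -0.2, 0]
    - [-0.02, -0.4, 0]
    - [-0.03, -0.6, 0]
    - [-0.04, -0.8, 0]
    - [-0.04, -0.94, 0]
  angular:
    - [0, 0, 0]
    - [0, 0, 0]
    - [0, 0, 0]
    - [0, 0, 0]
    - [0, 0, 0]
  grip: [-1, -1, -1, -1, -1]

```text
time_s: 13.02
ee_pos: [0.4745, -0.1585, 0.1995]
orientation: [-3.142, -0.0, 1.466]
contact_force: [1.0, -0.1, 0.7]
grip_width: 0.0938
finger_force: 0.0
```

Emit:
arm_command:
  slide:
    - [0, -0.2, 0]
    - [0, -0.4, 0]
    - [0, -0.483, -0.1]
    - [0, -0.483, -0.2]
    - [0, -0.483, -0.2]
  angular:
    - [0, 0, 0]
    - [0, 0, 0]
    - [0, 0, 0]
    - [0, 0, 0]
    - [0, 0, 0]
  grip: [-1, -1, -1, -1, -1]

```text
time_s: 13.65
ee_pos: [0.4734, -0.3, 0.1367]
orientation: [-3.137, -0.004, 1.467]
contact_force: [0.4, 0.2, 0.2]
grip_width: 0.0937
finger_force: 0.0
```

Emit:
arm_command:
  slide:
    - [0, -0.01, -0.12]
    - [0, -0.01, -0.22]
    - [0, -0.01, -0.26]
    - [0, -0.01, -0.26]
    - [0, -0.01, -0.26]
  angular:
    - [0, 0, 0]
    - [0, 0, 0]
    - [0, 0, 0]
    - [0, 0, 0]
    - [0, 0, 0]
  grip: [-1, -1, -1, -0.8, -0.6]
  force: 18

```text
time_s: 14.28
ee_pos: [0.4759, -0.3054, 0.0635]
orientation: [3.139, 0.002, 1.468]
contact_force: [-0.0, 0.9, 0.9]
grip_width: 0.0781
finger_force: 0.0
```

Emit:
arm_command:
  slide:
    - [0, 0, 0]
    - [0, 0, 0]
    - [0, 0, 0]
    - [0, 0, 0]
  angular:
    - [0, 0, 0]
    - [0, 0, 0]
    - [0, 0, 0]
    - [0, 0, 0]
  grip: [-0.3, 0, 1, 1]

```text
time_s: 14.78
ee_pos: [0.4754, -0.3053, 0.0629]
orientation: [3.14, 0.001, 1.467]
contact_force: [-0.3, 1.2, 6.4]
grip_width: 0.0649
finger_force: 17.8
```

Emit:
arm_command:
  slide:
    - [0, 0, 0.1]
    - [0, 0, 0.25]
    - [0, 0.1, 0.42]
    - [0.03, 0.28, 0.43]
    - [0.08, 0.45, 0.43]
  angular:
    - [0, 0, 0]
    - [0, 0, 0]
    - [0, 0, 0]
    - [0, 0, 0]
    - [0, 0, 0]
  grip: [1, 1, 1, 1, 1]

```text
time_s: 15.4
ee_pos: [0.4989, -0.1685, 0.1914]
orientation: [3.14, 0.0, 1.466]
contact_force: [0.8, -0.4, -1.0]
grip_width: 0.0645
finger_force: 17.8
```

Emit:
arm_command:
  slide:
    - [0.07, 0.18, 0]
    - [0.14, 0.36, 0]
    - [0.22, 0.54, 0]
    - [0.3, 0.72, 0]
    - [0.35, 0.9, 0]
  angular:
    - [0, 0, 0]
    - [0, 0, 0]
    - [0, 0, 0]
    - [0, 0, 0]
    - [0, 0, 0]
  grip: [1, 1, 1, 1, 1]

```text
time_s: 16.02
ee_pos: [0.6041, 0.1022, 0.19]
orientation: [-3.141, 0.0, 1.467]
contact_force: [1.3, 0.1, -1.9]
grip_width: 0.0645
finger_force: 17.8
```

Emit:
arm_command:
  slide:
    - [0.02, 0.16, 0]
    - [0.024, 0.3, 0]
    - [0.024, 0.354, 0]
    - [0.024, 0.354, -0.1]
    - [0.024, 0.354, -0.2]
  angular:
    - [0, 0, 0]
    - [0, 0, 0]
    - [0, 0, 0]
    - [0, 0, 0]
    - [0, 0, 0]
  grip: [1, 1, 1, 1, 1]

```text
time_s: 16.65
ee_pos: [0.6111, 0.2059, 0.13]
orientation: [3.141, 0.0, 1.467]
contact_force: [-0.2, -0.0, -2.5]
grip_width: 0.0645
finger_force: 17.8
```

Emit:
arm_command:
  slide:
    - [0, 0, -0.1]
    - [0, 0, -0.18]
    - [0, 0, -0.23]
    - [0, 0, -0.255]
    - [0, 0, -0.262]
  angular:
    - [0, 0, 0]
    - [0, 0, 0]
    - [0, 0, 0]
    - [0, 0, 0]
    - [0, 0, 0]
  grip: [1, 1, 1, 1, 1]

```text
time_s: 17.27
ee_pos: [0.6113, 0.2063, 0.0523]
orientation: [3.141, -0.0, 1.467]
contact_force: [0.6, 0.0, -1.5]
grip_width: 0.065
finger_force: 17.8
```

Emit:
arm_command:
  slide:
    - [0, 0, 0]
    - [0, 0, 0]
    - [0, 0, 0]
    - [0, 0, 0]
    - [0, 0, 0]
  angular:
    - [0, 0, 0]
    - [0, 0, 0]
    - [0, 0, 0]
    - [0, 0, 0]
    - [0, 0, 0]
  grip: [1, -0.4, -0.6, -0.75, -0.75]

```text
time_s: 17.9
ee_pos: [0.6113, 0.2065, 0.0524]
orientation: [3.141, -0.0, 1.467]
contact_force: [0.9, -0.9, -0.5]
grip_width: 0.0819
finger_force: 0.0
```

Emit:
arm_command:
  slide:
    - [0, 0, 0.15]
    - [0, 0, 0.35]
    - [0, -0.1, 0.5]
    - [0, -0.3, 0.5]
    - [0, -0.5, 0.5]
  angular:
    - [0, 0, 0]
    - [0, 0, 0]
    - [0, 0, 0]
    - [0, 0, 0]
    - [0, 0, 0]
  grip: [-0.75, -0.75, -0.75, -0.8, -0.8]

```text
time_s: 18.52
ee_pos: [0.6114, 0.0552, 0.2034]
orientation: [3.139, 0.0, 1.468]
contact_force: [0.8, -0.7, 0.2]
grip_width: 0.0843
finger_force: 0.0
```

Emit:
arm_command:
  slide:
    - [0, -0.2, 0]
    - [0, -0.4, 0]
    - [0, -0.6, 0]
    - [0, -0.8, 0]
    - [0, -0.98, 0]
  angular:
    - [0, 0, 0]
    - [0, 0, 0]
    - [0, 0, 0]
    - [0, 0, 0]
    - [0, 0, 0]
  grip: [-0.8, -0.8, -0.8, -0.8, -0.8]

```text
time_s: 19.15
ee_pos: [0.6108, -0.2397, 0.2023]
orientation: [3.141, 0.0, 1.467]
contact_force: [-0.0, -0.4, -0.1]
grip_width: 0.0848
finger_force: 0.0
```

Emit:
arm_command:
  slide:
    - [-0.003, -0.187, 0]
    - [-0.003, -0.187, -0.1]
    - [-0.003, -0.187, -0.2]
    - [-0.003, -0.187, -0.3]
    - [-0.003, -0.187, -0.398]
  angular:
    - [0, 0, 0]
    - [0, 0, 0]
    - [0, 0, 0]
    - [0, 0, 0]
    - [0, 0, 0]
  grip: [-0.8, -0.8, -0.8, -0.8, -0.8]
  force: 18

```text
time_s: 19.77
ee_pos: [0.6101, -0.2936, 0.0818]
orientation: [-3.142, 0.0, 1.467]
contact_force: [-0.3, 0.8, -0.4]
grip_width: 0.0841
finger_force: 0.0
```

Emit:
arm_command:
  slide:
    - [0, 0, 0]
    - [0, 0, 0]
    - [0, 0, 0]
    - [0, 0, 0]
    - [0, 0, 0]
  angular:
    - [0, 0, 0]
    - [0, 0, 0]
    - [0, 0, 0]
    - [0, 0, 0]
    - [0, 0, 0]
  grip: [-0.5, 0, 0.4, 1, 1]

```text
time_s: 20.4
ee_pos: [0.6104, -0.2938, 0.0834]
orientation: [3.141, 0.0, 1.467]
contact_force: [-0.6, -0.3, -0.5]
grip_width: 0.0378
finger_force: 0.4
```

```bash
python3 - <<'E'
from h import *
im,d=robot.get_image("top");P=cloud("top",d)
def fit(nm,box,lo,hi,z):
    x0,y0,x1,y1=box;m=np.zeros(d.shape,bool);m[y0:y1,x0:x1]=True
    m&=(P[...,2]>lo)&(P[...,2]<hi);c,r=circ(ray("top",big(m),z)[:,:2]);print(nm,c.round(4),r.round(4),P[m][:,2].max().round(3))
fit("tumbler",(150,155,195,210),.075,.12,.088)
fit("egg",(140,205,190,260),.062,.12,.074)
fit("plate",(125,195,205,275),.007,.12,.014)
fit("jar",(85,155,135,200),.08,.1,.09)
fit("sugar",(210,170,255,215),.03,.1,.05)
s,_=robot.get_image("side");cv2.imwrite("pics/s4.png",cv2.resize(s[80:300,100:420,::-1],None,fx=2.4,fy=2.4,interpolation=cv2.INTER_CUBIC))
print(robot.observe()["ee_pos"])
E
```

```text
tumbler [0.6108 0.2048] 0.032 0.095
egg [0.4881 0.218 ] 0.0223 0.113
plate [0.4884 0.219 ] 0.0789 0.113
jar [0.6265 0.3594] 0.0291 0.098
sugar [0.5951 0.0525] 0.0383 0.078
[ 0.61035111 -0.29377655  0.08335811]
```

View pics/s4.png

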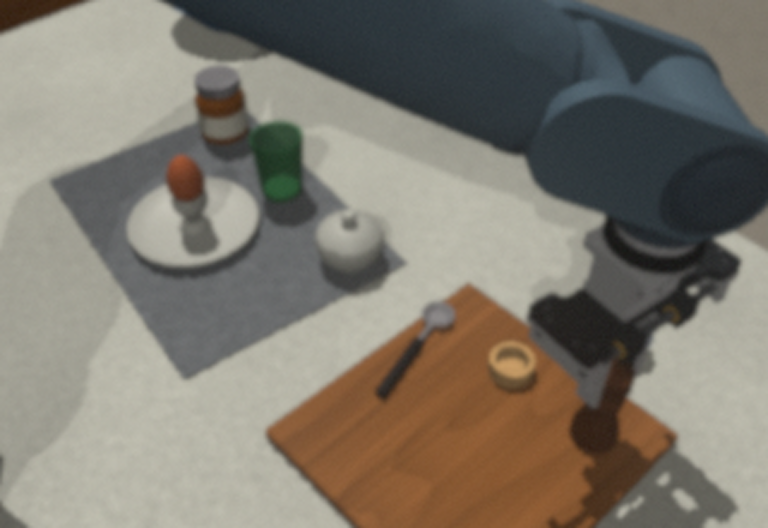

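The tumbler, egg and plate are all in place, and the mill is between the fingers at (600,410). I'll let the grip build up, then carry the mill over.

Emit:
arm_command:
  slide:
    - [0, 0, 0]
    - [0, 0, 0]
    - [0, 0, 0.1]
    - [0, 0, 0.25]
    - [0, 0, 0.4]
  angular:
    - [0, 0, 0]
    - [0, 0, 0]
    - [0, 0, 0]
    - [0, 0, 0]
    - [0, 0, 0]
  grip: [1, 1, 1, 1, 1]

```text
time_s: 21.12
ee_pos: [0.6096, -0.2931, 0.2027]
orientation: [-3.14, -0.001, 1.467]
contact_force: [0.7, 0.1, -1.3]
grip_width: 0.0375
finger_force: 18.0
```

Emit:
arm_command:
  slide:
    - [0, 0.12, 0]
    - [0, 0.3, 0]
    - [0, 0.5, 0]
    - [0, 0.7, 0]
    - [0, 0.88, 0]
  angular:
    - [0, 0, 0]
    - [0, 0, 0]
    - [0, 0, 0]
    - [0, 0, 0]
    - [0, 0, 0]
  grip: [1, 1, 1, 1, 1]

```text
time_s: 21.75
ee_pos: [0.6095, -0.0274, 0.2018]
orientation: [-3.141, -0.0, 1.467]
contact_force: [0.6, 0.3, -1.8]
grip_width: 0.0373
finger_force: 18.0
```

Emit:
arm_command:
  slide:
    - [0.01, 0.18, 0]
    - [0.02, 0.36, 0]
    - [0.02, 0.54, 0]
    - [0.03, 0.7, 0]
    - [0.03, 0.85, 0]
  angular:
    - [0, 0, 0]
    - [0, 0, 0]
    - [0, 0, 0]
    - [0, 0, 0]
    - [0, 0, 0]
  grip: [1, 1, 1, 1, 1]

```text
time_s: 22.38
ee_pos: [0.6186, 0.2272, 0.2017]
orientation: [-3.14, 0.0, 1.468]
contact_force: [-0.0, -0.0, -1.2]
grip_width: 0.0375
finger_force: 18.0
```

Emit:
arm_command:
  slide:
    - [0, 0.1, 0]
    - [0, 0.19, 0]
    - [0, 0.198, 0]
    - [0, 0.198, 0]
  angular:
    - [0, 0, 0]
    - [0, 0, 0]
    - [0, 0, 0]
    - [0, 0, 0]
  grip: [1, 1, 1, 1]

```text
time_s: 22.88
ee_pos: [0.6189, 0.2842, 0.202]
orientation: [-3.141, 0.001, 1.467]
contact_force: [-0.6, -0.4, -1.4]
grip_width: 0.0378
finger_force: 18.0
```

```bash
python3 - <<'E'
from h import *
s,ds=robot.get_image("side");cv2.imwrite("pics/s5.png",cv2.resize(s[40:190,110:310,::-1],None,fx=4,fy=4,interpolation=cv2.INTER_CUBIC))
o=robot.observe();print(o["ee_pos"])
K,d,R,t=cam("side");z=o["ee_pos"][2]-.0684
p=cv2.projectPoints(np.array([[o["ee_pos"][0],o["ee_pos"][1]-.002,z]]),cv2.Rodrigues(R)[0],t,K,d)[0].reshape(-1,2);print(((p-[110,40])*4))
E
```

```text
[0.61908652 0.28388668 0.20224572]
[[358.09861382 281.72937914]]
```

View pics/s5.png

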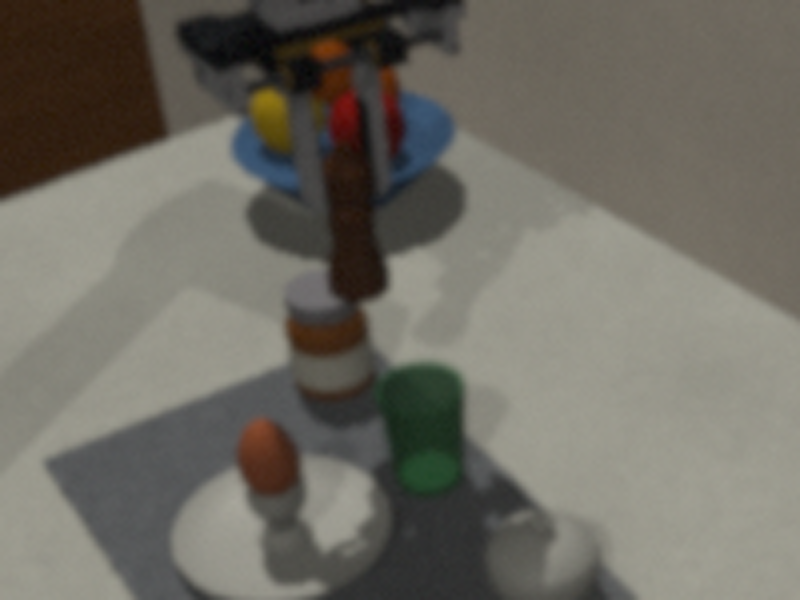

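The mill hangs upright above the gap between the jar and the tumbler, and its foot at (358,280) matches the prediction.

Emit:
arm_command:
  slide:
    - [0, 0, -0.13]
    - [0, 0, -0.26]
    - [0, 0, -0.36]
    - [0, 0, -0.415]
    - [0, 0, -0.432]
  angular:
    - [0, 0, 0]
    - [0, 0, 0]
    - [0, 0, 0]
    - [0, 0, 0]
    - [0, 0, 0]
  grip: [1, 1, 1, 1, 1]

```text
time_s: 23.55
ee_pos: [0.619, 0.284, 0.0725]
orientation: [-3.141, 0.0, 1.466]
contact_force: [1.4, 0.4, -0.7]
grip_width: 0.0378
finger_force: 18.0
```

Emit:
arm_command:
  slide:
    - [0, 0, 0]
    - [0, 0, 0]
    - [0, 0, 0]
    - [0, 0, 0]
    - [0, 0, 0]
  angular:
    - [0, 0, 0]
    - [0, 0, 0]
    - [0, 0, 0]
    - [0, 0, 0]
    - [0, 0, 0]
  grip: [1, 0.1, -0.1, -0.3, -0.3]

```text
time_s: 24.18
ee_pos: [0.6193, 0.2849, 0.0734]
orientation: [3.141, -0.0, 1.467]
contact_force: [0.1, 0.6, 0.4]
grip_width: 0.0605
finger_force: 0.0
```

Emit:
arm_command:
  slide:
    - [0, 0, 0.12]
    - [0, 0, 0.3]
    - [0, 0, 0.45]
    - [0, -0.15, 0.5]
    - [-0.05, -0.35, 0.5]
  angular:
    - [0, 0, 0]
    - [0, 0, 0]
    - [0, 0, 0]
    - [0, 0, 0]
    - [0, 0, -0.05]
  grip: [-0.3, -0.3, -0.3, -0.3, -0.3]

```text
time_s: 24.8
ee_pos: [0.6054, 0.1795, 0.2257]
orientation: [3.137, -0.002, 1.308]
contact_force: [0.0, -0.7, -0.1]
grip_width: 0.0612
finger_force: 0.0
```

Emit:
arm_command:
  slide:
    - [-0.05, -0.18, 0]
    - [-0.1, -0.36, 0]
    - [-0.15, -0.54, 0]
    - [-0.2, -0.7, 0]
    - [-0.25, -0.85, 0]
  angular:
    - [0, 0, -0.05]
    - [0, 0, -0.1]
    - [0, 0, -0.15]
    - [0, 0, -0.2]
    - [0, 0, -0.25]
  grip: [-0.3, -0.3, -0.3, -0.3, -0.3]

```text
time_s: 25.42
ee_pos: [0.5285, -0.0768, 0.2234]
orientation: [3.141, -0.0, 0.519]
contact_force: [0.9, -0.6, 0.1]
grip_width: 0.0616
finger_force: 0.0
```

Emit:
arm_command:
  slide:
    - [0, -0.12, 0]
    - [0, -0.12, -0.15]
    - [0, -0.12, -0.35]
    - [0, -0.12, -0.45]
    - [0, -0.12, -0.45]
  angular:
    - [0, 0, -0.05]
    - [0, 0, -0.068]
    - [0, 0, -0.068]
    - [0, 0, -0.068]
    - [0, 0, -0.068]
  grip: [-0.3, -0.3, -0.3, -0.3, -0.3]

```text
time_s: 26.05
ee_pos: [0.5271, -0.1104, 0.0857]
orientation: [-3.138, 0.004, 0.311]
contact_force: [-0.3, 0.3, -0.5]
grip_width: 0.0613
finger_force: 0.0
```

```bash
python3 - <<'E'
from h import *
im,d=robot.get_image("top");P=cloud("top",d)
def fit(nm,box,lo,hi,z):
    x0,y0,x1,y1=box;m=np.zeros(d.shape,bool);m[y0:y1,x0:x1]=True
    m&=(P[...,2]>lo)&(P[...,2]<hi);c,r=circ(ray("top",big(m),z)[:,:2]);print(nm,c.round(4),r.round(4),P[m][:,2].max().round(3))
fit("mill",(120,155,150,200),.09,.13,.09)
s,_=robot.get_image("side");cv2.imwrite("pics/s6.png",cv2.resize(s[80:280,100:360,::-1],None,fx=3,fy=3,interpolation=cv2.INTER_CUBIC))
print(robot.observe()["ee_pos"])
E
```

```text
mill [0.6203 0.2854] 0.018 0.118
[ 0.52999473 -0.11152565  0.0894248 ]
```

View pics/s6.png

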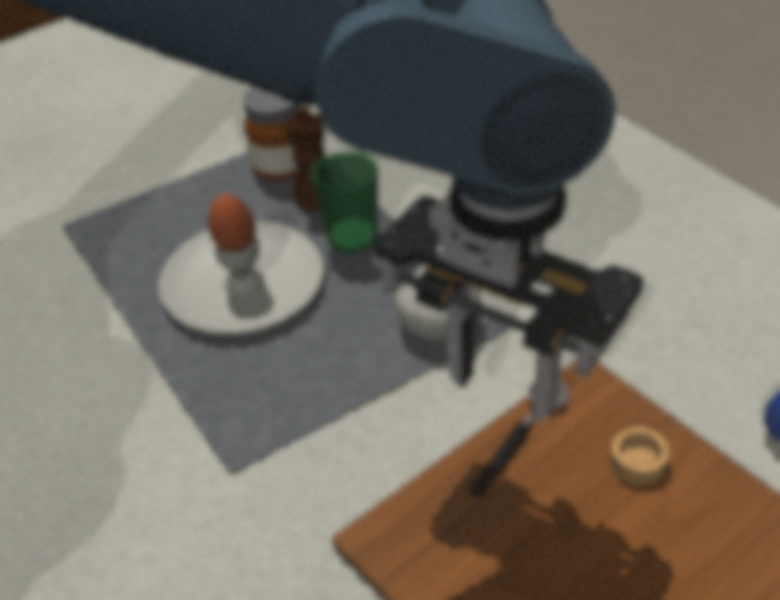

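The mill stands between the jar and the tumbler, 3 mm off ideal, and the gripper straddles the spoon handle from above. Next I'll pick up the spoon.

Emit:
arm_command:
  slide:
    - [0, -0.004, -0.12]
    - [0, -0.004, -0.2]
    - [0, -0.004, -0.23]
    - [0, -0.004, -0.232]
    - [0, -0.004, -0.232]
  angular:
    - [0, 0, 0]
    - [0, 0, 0]
    - [0, 0, 0]
    - [0, 0, 0]
    - [0, 0, 0]
  grip: [-0.3, -0.3, -0.3, -0.3, 0]
  force: 12

```text
time_s: 26.78
ee_pos: [0.5304, -0.1129, 0.0201]
orientation: [3.14, -0.002, 0.311]
contact_force: [-0.4, -0.8, -0.2]
grip_width: 0.0541
finger_force: 0.0
```

Emit:
arm_command:
  slide:
    - [0, 0, 0]
    - [0, 0, 0]
    - [0, 0, 0]
    - [0, 0, 0]
    - [0, 0, 0]
  angular:
    - [0, 0, 0]
    - [0, 0, 0]
    - [0, 0, 0]
    - [0, 0, 0]
    - [0, 0, 0]
  grip: [0.4, 1, 1, 1, 1]

```text
time_s: 27.4
ee_pos: [0.5292, -0.1125, 0.0186]
orientation: [3.141, -0.0, 0.311]
contact_force: [0.4, -0.4, 0.4]
grip_width: 0.0114
finger_force: 12.0
```

Emit:
arm_command:
  slide:
    - [0, 0, 0.1]
    - [0, 0.05, 0.25]
    - [-0.08, 0.2, 0.3]
    - [-0.16, 0.38, 0.3]
    - [-0.252, 0.56, 0.3]
  angular:
    - [0, 0, 0]
    - [0, 0, 0]
    - [0, 0, -0.045]
    - [0, 0, -0.09]
    - [0, 0, -0.1315]
  grip: [1, 1, 1, 1, 1]

```text
time_s: 28.02
ee_pos: [0.4529, 0.0569, 0.1089]
orientation: [-3.141, -0.001, -0.107]
contact_force: [0.4, -0.2, -0.4]
grip_width: 0.0119
finger_force: 12.0
```

Emit:
arm_command:
  slide:
    - [0, 0.103, 0]
    - [0, 0.103, -0.1]
    - [0, 0.103, -0.2]
    - [0, 0.103, -0.3]
    - [0, 0.103, -0.33]
  angular:
    - [0, 0, 0]
    - [0, 0, 0]
    - [0, 0, 0]
    - [0, 0, 0]
    - [0, 0, 0]
  grip: [1, 1, 1, 1, 1]

```text
time_s: 28.65
ee_pos: [0.4518, 0.0866, 0.0078]
orientation: [3.141, 0.004, -0.102]
contact_force: [-0.4, -0.2, 0.2]
grip_width: 0.012
finger_force: 12.0
```

Emit:
arm_command:
  slide:
    - [0, 0, -0.004]
    - [0, 0, -0.007]
    - [0, 0, -0.007]
    - [0, 0, -0.007]
    - [0, 0, -0.007]
  angular:
    - [0, 0, 0]
    - [0, 0, 0]
    - [0, 0, 0]
    - [0, 0, 0]
    - [0, 0, 0]
  grip: [1, 1, 0.5, 0.35, 0.35]

```text
time_s: 29.28
ee_pos: [0.4539, 0.0865, 0.0078]
orientation: [-3.142, -0.001, -0.102]
contact_force: [-0.9, -0.6, 0.8]
grip_width: 0.0303
finger_force: 0.0
```

Emit:
arm_command:
  slide:
    - [0, 0, 0]
    - [0, 0, 0.1]
    - [0, 0, 0.3]
    - [-0.1, -0.15, 0.5]
    - [-0.2, -0.35, 0.6]
  angular:
    - [0, 0, 0]
    - [0, 0, 0]
    - [0, 0, 0]
    - [0, 0, 0]
    - [0, 0, 0]
  grip: [0.35, 0.35, 0.35, 0.35, 0.35]

```text
time_s: 29.9
ee_pos: [0.4053, 0.0026, 0.1767]
orientation: [3.141, -0.004, -0.099]
contact_force: [0.3, -1.1, -0.5]
grip_width: 0.0305
finger_force: 0.0
```

Emit:
arm_command:
  slide:
    - [0, -0.2, 0]
    - [0, -0.4, 0]
    - [0, -0.6, 0]
    - [0, -0.75, 0]
    - [0, -0.75, 0]
  angular:
    - [0, 0, 0]
    - [0, 0, 0]
    - [0, 0, 0]
    - [0, 0, 0]
    - [0, 0, 0]
  grip: [0.35, 0.35, 0.35, 0.35, 0.35]

```text
time_s: 30.52
ee_pos: [0.4046, -0.2241, 0.174]
orientation: [-3.142, 0.0, -0.106]
contact_force: [-0.8, 0.0, 0.6]
grip_width: 0.0301
finger_force: 0.0
```

```bash
python3 - <<'E'
from h import *
im,d=robot.get_image("top");P=cloud("top",d)
def fit(nm,box,lo,hi,z):
    x0,y0,x1,y1=box;m=np.zeros(d.shape,bool);m[y0:y1,x0:x1]=True
    m&=(P[...,2]>lo)&(P[...,2]<hi);c,r=circ(ray("top",big(m),z)[:,:2]);print(nm,c.round(4),r.round(4),P[m][:,2].max().round(3))
fit("tumbler",(150,155,195,210),.075,.12,.088)
fit("mill",(120,155,150,200),.09,.13,.09)
fit("egg",(140,205,190,260),.062,.12,.074)
fit("plate",(125,195,205,275),.007,.12,.014)
fit("jar",(85,155,135,200),.08,.1,.09)
fit("sugar",(210,170,255,215),.03,.1,.05)
cv2.imwrite("pics/end.png",cv2.convertScaleAbs(cv2.resize(im[150:300,75:275,::-1],None,fx=4,fy=4,interpolation=cv2.INTER_CUBIC),alpha=1.5))
o=np.array([.517,.2156]);ex=np.array([.9948,-.1018]);ey=np.array([.1018,.9948])
V=im.max(2);m=(V<50);m[:215]=0;m[270:]=0;m[:,:207]=0;m[:,:]&=True;m[:,240:]=0
q=np.argwhere(m)[:,::-1];w=ray("top",q,.012)[:,:2];e=np.linalg.svd(w-w.mean(0),full_matrices=False)[2][0];c=w.mean(0)
print("handle n",len(q),"len",np.ptp((w-c)@e),"mat xy",(c-o)@ex,(c-o)@ey,"dir",e@ex,e@ey)
E
```

```text
tumbler [0.6108 0.2049] 0.0319 0.094
mill [0.6205 0.2852] 0.018 0.119
egg [0.4882 0.2176] 0.0225 0.115
plate [0.4882 0.2191] 0.0791 0.115
jar [0.6265 0.3595] 0.0291 0.1
sugar [0.5952 0.0525] 0.0384 0.08
handle n 53 len 0.0735618984316774 mat xy -0.05423881559282747 -0.1372914636848459 dir -0.9999460850628459 -0.009904896137152078
```

View pics/end.png

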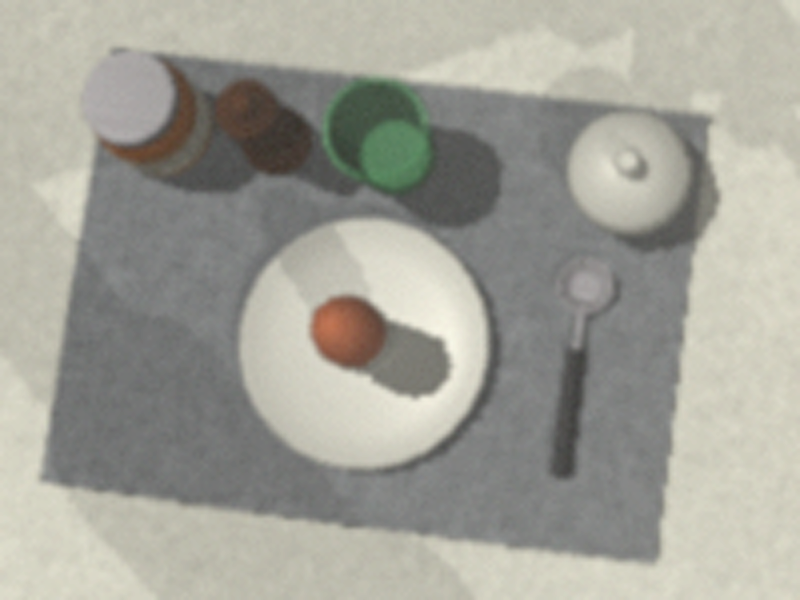

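The final picture shows everything in place: the spoon right of the plate at (575,380) with its bowl pointing away, the mill at (250,110) between the jar and the tumbler, and the egg in its cup on the plate.

```bash
python3 -c "
from rig import robot
print(robot.finish_job())"
```

```text
the job is handed in; nothing more can be done
None
```

The breakfast is laid and the job is handed in; in my last camera check every item was within its tolerance and the plate, jam jar and sugar bowl had not moved, but the hand-in returned no verdict.

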